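# Hang up the brush wiper and lock the cap on the glaze jar

## Task

Close up the glaze jar: lift the brush wiper off its rim and hang it over the middle part of the rack's bar, one leg each side, then let go. Then put the cap on the jar with its lugs in the slots, push it down and turn it clockwise until it stops, so that it is fully locked and level, and let go. Leave the other things on the bench where they are.

Things in the scene. Friction and masses are not known exactly. Their poses are not given: they have to be found in the camera images.
- jar: Glaze jar: round white stoneware jar with a steel bayonet collar (126 mm outside diameter), 130 mm tall, fixed to the bench on a dark round foot 156 mm wide; empty. Origin at the centre of its underside on the bench; z up; x points to one of its three slots. The brush wiper starts hooked over its rim on the -x side.
- jar_mouth (a point): Centre of the jar's mouth, level with the flat rim, 130 mm above the bench; axes as the jar. The rim is an inward flange 8 mm thick, inside diameter 100 mm, cut by three slots 26 mm wide that reach out to radius 59 mm, at 0, +120 and -120 degrees from x. Under it runs a groove 11 mm high, its floor 19 mm below the rim.
- jar_lock0 (a point): Where a lug's centre lies when turned fully home from the slot at 0 degrees: radius 52 mm, -45 degrees from the jar's x axis, 12 mm below the rim. A lug pushed in through a slot turns 45 degrees CLOCKWISE seen from above (negative about z) under the flange to a solid stop; anticlockwise it is blocked after about 4 degrees.
- jar_lock1 (a point): The same for the slot at +120 degrees (home is at +75 degrees).
- jar_lock2 (a point): The same for the slot at -120 degrees (home is at -165 degrees).
- pad (a joint): Sprung black pad, 48 mm wide, in the middle of the jar; 0 = up (top 11 mm below the rim), negative (m) = pushed down. Pushes up with 4 N at 0, 7 N when 8 mm down. The cap laid in rests on it 5 mm too high, lugs still in the slots: it must be pushed down to turn. Locked, the pad is near -0.005 and holds the lugs up against the flange.
- cap_center (a point): The cap's axis, 26 mm above its underside; z up, x along its grip bar. Grey plastic disc 95 mm wide, 16 mm thick, lying right side up on the bench to one side of the jar. On top a straight grip bar along x: 80 mm long, 14 mm thick, 36 mm high above the disc (top 52 mm above the underside). About 0.25 kg.
- cap_lug0 (a point): Centre of the cap's lug in its +x direction, radius 52 mm, 4 mm above the underside. There are three equal lugs, at 0, +120 and -120 degrees from the cap's x, each 18 mm wide, 8 mm high from the underside, reaching out to radius 56.5 mm. Any lug may go in any slot.
- cap: The cap; origin at the centre of its underside, axes as cap_center. Locked, the top of its disc is flush with the rim; pushed right down it is 3 mm below the rim.
- wiper_center (a point): Middle of the brush wiper, 58.5 mm above its leg ends; z up. A steel strap bent to an upside-down U, 34 mm across (x), 40 mm wide (y), 117 mm tall over all, about 0.14 kg. On its top stands a wooden grip tab: 34 mm along x, 10 mm thick in y, 38 mm high. It starts saddling the jar's rim, one leg in, one out; its x then is roughly the jar's x.
- wiper_seat (a point): Middle of the underside of the wiper's 4 mm thick top, between the legs, 16.5 mm above wiper_center: it rests on the rim at first and on the bar when hung. The legs are 75 mm long, 4 mm thick, 26 mm apart inside. Axes as the wiper.
- wiper: The wiper; origin midway between its leg ends, axes as wiper_center. It may be hung either way round.
- rack_bar (a point): Middle of the rack's bar, on its axis, 170 mm above the bench; y along the bar, z up. The rack, fixed on the other side of the jar from the cap (they may change sides), is one level round steel bar, 14 mm thick, 200 mm long, on two 14 mm posts 184 mm apart with feet 90 by 30 mm.
- bowl: bystander: small round bowl, 84 mm wide, 50 tall, between robot and jar on the robot's left; origin under its middle
- pot: bystander: plain round pot, 80 mm wide, 75 tall, behind the jar on the left; origin under its middle
- beaker: bystander: round beaker, 72 mm wide, 90 tall, behind the jar on the right; origin under its middle
- brush: bystander: brush, 160 mm long, lying between robot and jar on the right; origin under its middle (handle to -x)
- tub: bystander: closed round tub, 70 mm wide, 80 tall, far left behind the jar; origin under its middle
- can: bystander: closed metal can, 64 mm wide, 100 tall, far right behind the jar; origin under its middle
Mind the look-alikes: they are no part of the job. Leave any red look-alike of the wiper alone.

How it is judged (in metres and radians):
On the way, in this order (a step that is already met when the one before it is completed fails the run):
1. the wiper hangs over the bar, let go (x of wiper_seat in the frame of rack_bar between -0.017 and 0.017 m and y of wiper_seat in the frame of rack_bar between -0.075 and 0.075 m and z of wiper_seat in the frame of rack_bar between -0.002 and 0.02 m and angle between wiper_center's own z axis and vertical below 0.6 rad and contact force between the fingers and wiper below 0.05 N and linear speed of wiper below 0.02 m/s), for 0.2 s.
2. the cap is in the collar, pushed down and turned to the stop ((distance between cap_lug0 and jar_lock0 below 0.007 m or distance between cap_lug0 and jar_lock1 below 0.007 m or distance between cap_lug0 and jar_lock2 below 0.007 m) and angle between cap_center's own z axis and vertical below 0.06 rad), for 0.2 s.
At the end, for the whole second after the job is handed in: Wiper still, let go, hung over the bar: top at most 20 mm above bar axis, within 17 mm across, 75 mm along, lean under 0.6 rad. Cap let go, still, locked: a lug (all three alike) within 7 mm of a locked position, level to 0.06 rad (all of step 1 and all of step 2 and contact force between the fingers and cap below 0.05 N and linear speed of cap below 0.02 m/s); the robot touches nothing.
It fails at once if one of the other things on the bench is moved more than 30 mm (distance of any of bowl, pot, beaker, brush, tub, can from where it was at the start of the episode above 0.03 m).
It also fails if it takes over 64 s, if anything falls off the work surface, if the arm or the gripper's body presses on something with over 40 N, if the wrist force passes 120 N, or if a joint passes its speed limit or range.

## Robot

A 6-joint arm with a two-finger parallel gripper is mounted at the origin on the work surface. World frame = base frame: x ahead of the robot, y to its left, z up, the work surface at z = 0. Lengths are in m, angles in degrees, forces in N, time in s.
With the tool pointing down it reaches from about 0.4 to 0.825 m from the base axis. Payload 7 kg.
Tool frame: the origin (TCP) lies on the mounting face of the last link; the fingertips stand 178 mm ahead of it and the grasp point (between the pads) lies 159 mm ahead of it; z points along the fingers, y is the direction in which the jaws open and shut (so a half turn about z gives the same grasp; the last joint's range is limited). The gripper opens to 88 mm and grips with 3 to 60 N. Pads are 19 mm wide; open, the fingers measure 130 mm over their backs; the gripper's body (78 mm by 193 mm) begins 47 mm behind the grasp point.
Start: joints at [81.595, 20.546, 0.682, 0, -70.136, -16.507], TCP at [0.284, 0.612, 0.405] pointing down, gripper open.
Joint ranges: [-176.03, 176.03], [-82.01, 121.73], [-58.28, 71.71], [-173.87, 95.51], [-174.79, -0.11], [-173.66, 173.66]. Speed limits (degrees/s): [136.94, 136.94, 172.46, 180, 180, 180].

## Interface

Orientations are given as [roll, pitch, yaw] about the fixed x, y, z axes, in that order (R = Rz(yaw) Ry(pitch) Rx(roll)).
In Python, from plant import r gives the robot as it stands. The module is installed in compiled form; this text tells all that it offers.
- The arm moves only by the tool carry_out, never from a script. Its argument "plan" is a list of rows, each a list of 3 entries, a list of its own where there are three numbers: the shift along the tool's x, y, z in m, then the turn, a rotation vector about the tool's x, y, z in degrees, then the closure in counts, from 0 (fully open) to 255 (shut). In form: [[[x, y, z], [ax, ay, az], hand], ...]. A call has 1 to 12 rows; each row shifts and turns the commanded pose from where the row before left it, along the tool's axes as they then stand; what a row does not reach is not made up. A row lasts 1/12 s, in which the tool goes at most 41.7 mm and 7.16 degrees, less where a joint would pass 70% of its speed; a pose out of reach is approached as far as the arm can. A call is refused whole if a number of a shift passes 0.0417 or a number of a turn 7.16, either way. A call with a gripper value outside its range is refused whole. The fingers move at their own pace and stop on an object; "grip_force" is the grip in N (left out, the last holds). Time passes only in rows, so rows that do not move let the fingers close. It gives the time, the measured TCP pose, the force and the opening at its end, in the units of the state.
- r.get_state(): the state, without advancing time (a new reading comes with each control period).
- r.capture(name): name is "scene" or "top" or "wrist"; returns the picture (480x640x3 uint8, red, green, blue); there is no depth.
- r.get_calibration(name): a dict with "K" (3x3 intrinsics, pixels), "rvec" (rotation vector, rad) and "tvec" (3), from world to camera coordinates, as OpenCV has them. Camera axes: x right, y down, z forward; pixel columns grow to the right and rows downward; lengths in m; the calibration is good to about 2 mm. A picture is of the moment at which its call begins: read the wrist's pose just before it. get_calibration takes no time and is no camera call; for the wrist camera it gives the pose at the moment of the call.
- r.close_job(): hands the job in, once; it reports no verdict.
The state is a dict: "time_s": time; "joints": joint angles; "qd": joint speeds; "joint_torque": joint torques, N m; "tcp_pos": TCP position; "eef_rot": TCP orientation; "contact_force": force on the tool from outside, world axes, zero at the start; "moment": the same for the moment, N m; "gripper_width": finger opening in m.
Only numpy, scipy, OpenCV 4.12 (cv2) and the standard library are available. Lean on these libraries where they do the work, as an engineer would, in place of code of your own. Each camera call takes 0.05 s, during which the arm holds its last target. There are 200 camera calls.

## Working session

There is one attempt and no reset: what is moved stays moved. The work goes in short steps, Python scripts to look and compute and a tool call to move; the robot and the scene stay as the last step left them, time stands still between calls to the robot, and variables do not carry over. Pictures are saved under pics/ and viewed, about 8 in all and at most 12, crops included, and the job is handed in when it is done.

Besides the shell and the picture viewer there is one more tool, called after "Call:" by a JSON object that holds its "name" and its "arguments". carry_out: Moves the arm, as the interface text tells. Its arguments: {"type":"object","properties":{"plan":{"type":"array","items":{"type":"array"}},"grip_force":{"type":"number"}},"required":["plan"]}

```bash
mkdir -p pics; python3 - <<'E'
from plant import r
import cv2
print(r.get_state())
for n in("scene","top"):
    im=r.capture(n); cv2.imwrite(f"pics/{n}0.png",im[:,:,::-1]); c=r.get_calibration(n); print(n,c)
im=r.capture("wrist"); cv2.imwrite("pics/wrist0.png",im[:,:,::-1]); print(r.get_calibration("wrist"))
E
```

```text
{'time_s': 0.0, 'joints': array([ 8.15956930e+01,  2.05897531e+01,  6.35198775e-01, -2.22253667e-02,
       -7.01354522e+01, -1.65071561e+01]), 'qd': array([ 0.09977544, -0.0737656 ,  0.06567126, -0.00707964, -0.03422089,
       -0.05044102]), 'joint_torque': array([ 1.57960349e-03, -5.82718241e+01,  2.93050486e+01,  6.99740052e+00,
        6.74753683e-03, -1.63914242e-04]), 'tcp_pos': array([0.28423124, 0.6120247 , 0.40374564]), 'eef_rot': array([ 1.79907766e+02, -5.54437735e-03, -2.49190272e+01]), 'contact_force': array([-0.52224967,  0.13340717, -0.48421765]), 'moment': array([-0.0087314 , -0.08072066, -0.02296558]), 'gripper_width': 0.08754907736537725}
scene {'K': array([[542.45943976,   0.        , 317.99077342],
       [  0.        , 542.45943976, 236.38286421],
       [  0.        ,   0.        ,   1.        ]]), 'rvec': array([ 0.71833183,  2.55714394, -1.22205409]), 'tvec': array([ 0.47445849, -0.08350832,  1.20716582])}
top {'K': array([[555.29943522,   0.        , 311.82023124],
       [  0.        , 555.29943522, 246.50961391],
       [  0.        ,   0.        ,   1.        ]]), 'rvec': array([ 2.18458706, -2.14150206,  0.11480174]), 'tvec': array([-0.02480351,  0.56839302,  1.22071742])}
{'K': array([[405.96244708,   0.        , 315.87061327],
       [  0.        , 405.96244708, 239.34803807],
       [  0.        ,   0.        ,   1.        ]]), 'rvec': array([-1.59866112,  2.50956864,  0.33848702]), 'tvec': array([ 0.6739622 , -0.03426236,  0.39107077])}
```

View pics/scene0.png

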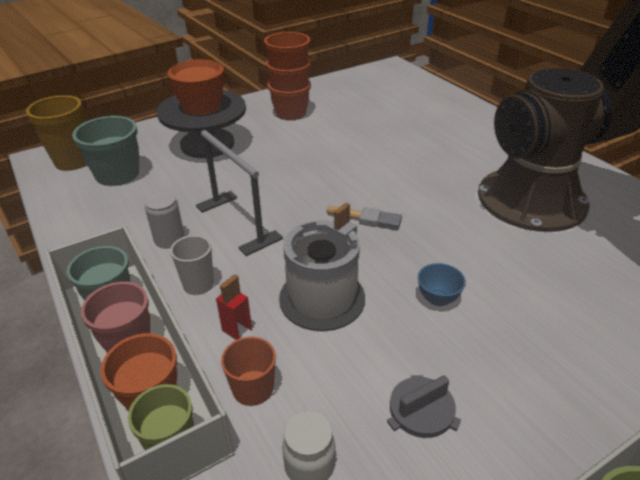

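View pics/top0.png

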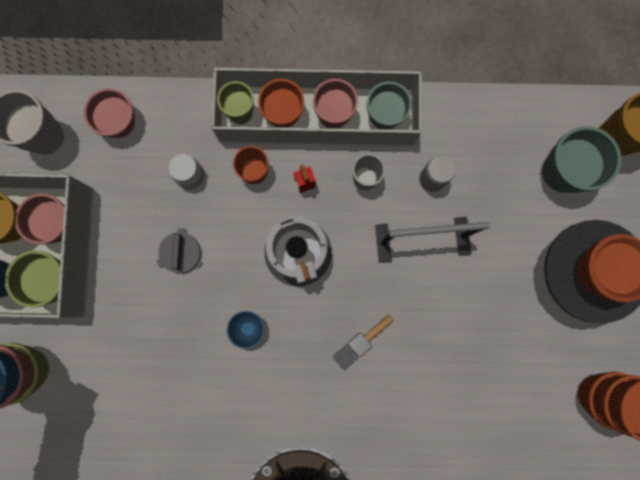

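The scene and top views show these candidates:
- **Wiper:** the grey strap with a wooden tab on the jar, scene (340,220) and top (305,268). The red look-alike, scene (235,308) and top (305,178), is to be left alone.
- **Cap:** the grey disc with a bar, scene (423,405) and top (180,252).
- **Rack bar:** scene (205,132)–(255,175), top (388,235)–(485,226).

Next is one close crop.

```bash
cat > h.py <<'E'
import numpy as np,cv2
from plant import r
def cal(n):
    c=r.get_calibration(n); R=cv2.Rodrigues(c["rvec"])[0]; return c["K"],R,np.array(c["tvec"]).reshape(3)
def ray(c,p):
    K,R,t=c; d=R.T@np.linalg.solve(K,[p[0],p[1],1.]); return -R.T@t,d
def onz(c,p,z):
    o,d=ray(c,p); return o+d*(z-o[2])/d[2]
def tri(c1,p1,c2,p2):
    (o1,d1),(o2,d2)=ray(c1,p1),ray(c2,p2)
    s=np.linalg.lstsq(np.c_[d1,-d2],o2-o1,rcond=None)[0]
    a,b=o1+s[0]*d1,o2+s[1]*d2; return (a+b)/2,np.linalg.norm(a-b)
def proj(c,P):
    K,R,t=c; q=K@(R@np.array(P)+t); return q[:2]/q[2]
E
python3 - <<'E'
import cv2,numpy as np
t=cv2.imread("pics/top0.png");s=cv2.imread("pics/scene0.png")
def c(im,x,y,w,h): return cv2.resize(im[y:y+h,x:x+w],(400,300),interpolation=cv2.INTER_CUBIC)
a=np.vstack([np.hstack([c(t,250,205,100,75+0),c(t,140,215,80,60)]),np.hstack([c(s,270,190,120,90),c(s,380,360,100,75)])])
cv2.imwrite("pics/crop1.png",a)
E
```

```text
(no output)
```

View pics/crop1.png

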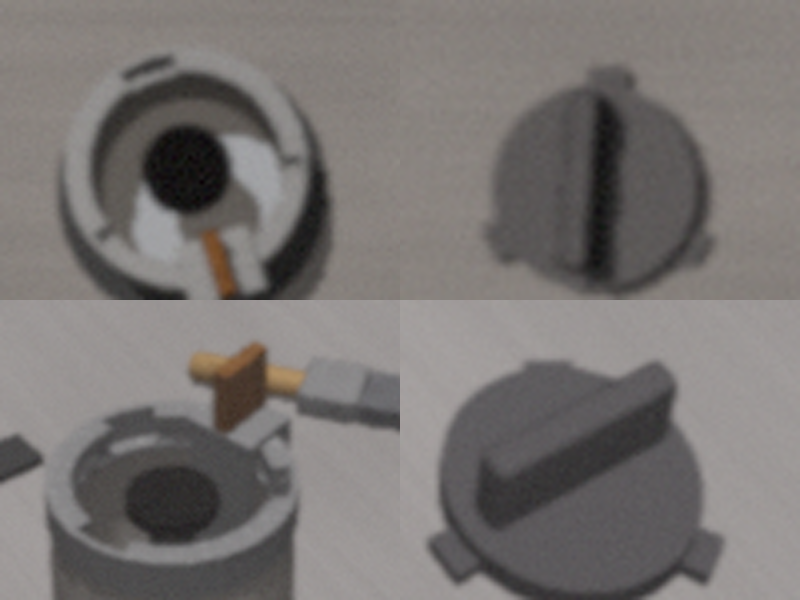

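The crop confirms the choice. The wiper on the jar rim has a wooden tab and a grey strap, with its tab top at about scene (343,208) and top (305,270). The cap has three lugs, and the one in line with the bar points away from the robot at top (182,229).

```bash
python3 - <<'E'
from h import *
np.set_printoptions(precision=4,suppress=True)
T,S=cal("top"),cal("scene")
print("jar tri",tri(T,(296.8,247),S,(321.9,244.4)),onz(T,(296.8,247),.13),onz(S,(321.9,244.4),.13))
print("slot",onz(T,(287,221.8),.13))
print("tab",tri(T,(305,270.5),S,(342.6,208)),onz(S,(342.6,208),.172))
for t,s in[((182.4,229),(393.75,427)),((158,265),(457,425.5)),((202.4,264.6),(417.5,375.5))]: print("lug",tri(T,t,S,s),onz(T,t,.006),onz(S,s,.006))
for t,s in[((388,235),(256,175)),((487,226),(204,132))]: print("bar",tri(T,t,S,s),onz(T,t,.17),onz(S,s,.17))
K,R,t=cal("wrist");s=r.get_state();from scipy.spatial.transform import Rotation as Q
Rt=Q.from_euler("xyz",s["eef_rot"],degrees=True).as_matrix()
print("cam in tool",Rt.T@(-R.T@t-s["tcp_pos"]),(R@Rt))
E
```

```text
jar tri (array([0.5558, 0.0178, 0.1272]), np.float64(0.0018880992531144418)) [0.5562 0.0172 0.13  ] [0.5567 0.0213 0.13  ]
slot [0.6087 0.0388 0.13  ]
tab (array([ 0.504 , -0.0008,  0.1701]), np.float64(0.002563096857564153)) [0.5045 0.0022 0.172 ]
lug (array([0.6046, 0.2893, 0.0018]), np.float64(0.00604758837094736)) [0.6063 0.2863 0.006 ] [0.604  0.2931 0.006 ]
lug (array([0.5233, 0.3381, 0.0033]), np.float64(0.003368971963912935)) [0.5219 0.3385 0.006 ] [0.5261 0.338  0.006 ]
lug (array([0.5221, 0.2392, 0.0056]), np.float64(0.007430303077308933)) [0.5249 0.2367 0.006 ] [0.5194 0.2417 0.006 ]
bar (array([ 0.5805, -0.1669,  0.1707]), np.float64(0.0019509323078482712)) [ 0.5797 -0.1665  0.17  ] [ 0.5808 -0.1687  0.17  ]
bar (array([ 0.6019, -0.3643,  0.1743]), np.float64(0.0014826475747977733)) [ 0.6019 -0.3653  0.17  ] [ 0.6    -0.3729  0.17  ]
cam in tool [ 0.072  -0.      0.0197] [[-0.0011  1.     -0.0014]
 [-0.9638 -0.0015 -0.2667]
 [-0.2667  0.001   0.9638]]
```

```bash
python3 - <<'E'
import cv2,numpy as np
t=cv2.imread("pics/top0.png");s=cv2.imread("pics/scene0.png")
def c(im,x,y,w,h): return cv2.resize(im[y:y+h,x:x+w],(400,300),interpolation=cv2.INTER_CUBIC)
a=np.vstack([np.hstack([c(t,370,190,120,90),c(t,275,240,60,45)]),np.hstack([c(s,190,115,100,75),c(s,310,195,60,45)])])
cv2.imwrite("pics/crop2.png",a)
E
```

```text
(no output)
```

View pics/crop2.png

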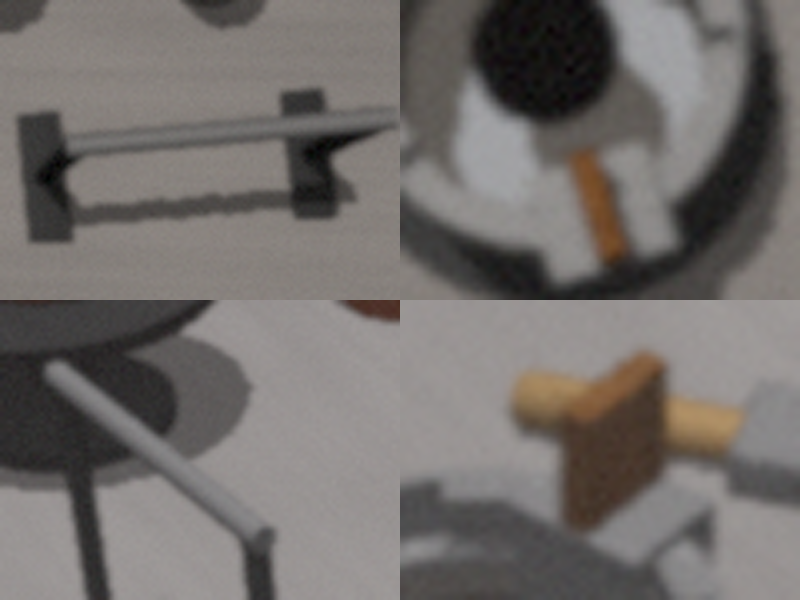

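The second crop shows the bar ends at scene (255.5,175) and (203,132.5), and the tab top at top (305,271) and scene (342.5,208), with the tab pointing about 16–20° off x. The heights agree with the text: tab top 0.170, rim 0.127, bar 0.171–0.174, bar length 0.199 and lug radius 0.055. I'll move above the wiper.

Call:
{"name": "carry_out", "arguments": {"plan": [[[0,0,0],[0,0,-7.16],0],[[0,0,0],[0,0,-7.16],0],[[0,0,0],[0,0,-7.16],0],[[0,0,0],[0,0,-7.16],0],[[0,0,0],[0,0,-7.16],0],[[0,0,0],[0,0,-7.16],0],[[0.001,0.04,0],[0,0,0],0],[[0.001,0.04,0],[0,0,0],0],[[0.001,0.04,0],[0,0,0],0],[[0.001,0.04,0],[0,0,0],0],[[0.001,0.04,0],[0,0,0],0],[[0.001,0.04,0],[0,0,0],0]]}}

```text
time_s: 1.15
tcp_pos: [0.3645, 0.3839, 0.4045]
eef_rot: [180.0, 0.0, 18.1]
contact_force: [1.1, 0.6, 0.6]
gripper_width: 0.0878
```

Call:
{"name": "carry_out", "arguments": {"plan": [[[0.001,0.04,0],[0,0,0],0],[[0.001,0.04,0],[0,0,0],0],[[0.001,0.04,0],[0,0,0],0],[[0.001,0.04,0],[0,0,0],0],[[0.001,0.04,0],[0,0,0],0],[[0.001,0.04,0],[0,0,0],0],[[0.002,0.04,0],[0,0,0],0],[[0.002,0.04,0],[0,0,0],0],[[0.002,0.04,0],[0,0,0],0],[[0.002,0.04,0],[0,0,0],0],[[0,0,0],[0,0,0],0],[[0,0,0],[0,0,0],0]]}}

```text
time_s: 2.15
tcp_pos: [0.5019, 0.0077, 0.4042]
eef_rot: [180.0, 0.1, 17.8]
contact_force: [-0.9, 1.0, 0.3]
gripper_width: 0.0877
```

```bash
cat >> h.py <<'E'
from scipy.spatial.transform import Rotation as Q
def delta(xyz,yaw):
    "tool-frame shift (before turning) and turn about tool z to a tool-down pose"
    s=r.get_state(); M=Q.from_euler("xyz",s["eef_rot"],degrees=True)
    print("t",s["time_s"],"tcp",s["tcp_pos"].round(4),"rot",s["eef_rot"].round(2),"shift",M.inv().apply(np.array(xyz)-s["tcp_pos"]).round(4),"turnvec",(M.inv()*Q.from_euler("xyz",[180,0,yaw],degrees=True)).as_rotvec(degrees=True).round(2))
E
python3 - <<'E'
from h import *
delta((.504,-.001,.404),18)
c=cal("wrist"); im=r.capture("wrist"); cv2.imwrite("pics/w1.png",im[:,:,::-1])
np.savez("w1.npz",K=c[0],R=c[1],t=c[2])
E
```

```text
t 2.15 tcp [0.5019 0.0077 0.4042] rot [1.800e+02 6.000e-02 1.778e+01] shift [-0.0006  0.0089  0.0002] turnvec [ 0.    0.06 -0.22]
```

View pics/w1.png

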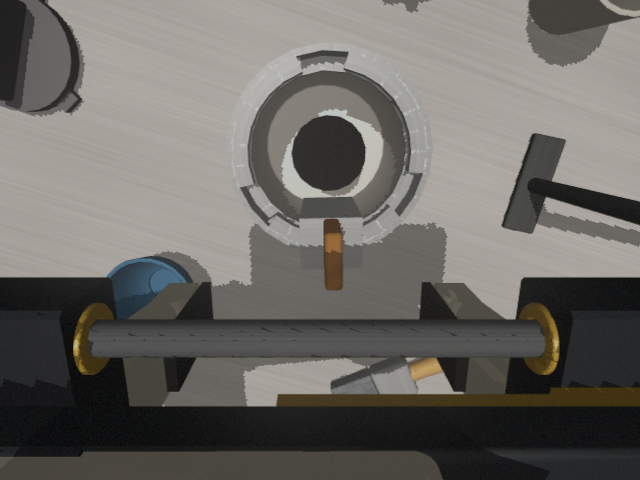

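The wrist view is centred on the jar. The mouth is at (331,147), the slots are near (323,57), (258,205) and (407,190), and the tab is the brown strip at x≈333, y 220–290. The bowl is at (148,285) and the rack foot at (533,183).

```bash
python3 - <<'E'
from h import *
np.set_printoptions(precision=4,suppress=True)
d=np.load("w1.npz"); c=(d["K"],d["R"],d["t"]); im=cv2.imread("pics/w1.png")
hsv=cv2.cvtColor(im,cv2.COLOR_BGR2HSV)
m=((hsv[...,0]<20)&(hsv[...,1]>90)).astype(np.uint8); m[:215]=0;m[:,:310]=0;m[300:]=0;m[:,360:]=0
for y in range(216,294,6):
    x=np.where(m[y])[0]
    if len(x): print(y,x.min(),x.max(),im[y,333])
for p in[(333,290),(333,262),(333,245),(333,222)]: print(p,onz(c,p,.172),onz(c,p,.134))
T,S=cal("top"),cal("scene")
print("tri",proj(c,tri(T,(304.7,271),S,(342.5,207.8))[0]))
for p in[(231,147),(431,147),(331,43),(323,54),(252,210),(413,195)]: print(p,onz(c,p,.13))
E
```

```text
222 324 338 [39 53 72]
228 324 339 [39 55 76]
234 324 341 [ 51  92 132]
240 324 341 [ 58 104 149]
246 324 341 [ 58 105 149]
252 325 341 [44 69 97]
258 324 341 [41 67 96]
264 325 341 [42 68 94]
270 325 341 [36 62 88]
276 325 341 [40 63 89]
282 325 341 [41 64 93]
288 326 341 [40 64 92]
(333, 290) [ 0.4889 -0.0069  0.172 ] [ 0.4743 -0.0134  0.134 ]
(333, 262) [ 0.5046 -0.0017  0.172 ] [ 0.4929 -0.0073  0.134 ]
(333, 245) [0.5139 0.0014 0.172 ] [ 0.5038 -0.0036  0.134 ]
(333, 222) [0.5261 0.0054 0.172 ] [0.5182 0.0012 0.134 ]
tri [330.4111 262.2396]
(231, 147) [0.5431 0.075  0.13  ]
(431, 147) [ 0.5803 -0.0416  0.13  ]
(331, 43) [0.617 0.035 0.13 ]
(323, 54) [0.61   0.0375 0.13  ]
(252, 210) [0.5091 0.0524 0.13  ]
(413, 195) [ 0.5493 -0.0419  0.13  ]
```

The tab centre from the wrist rays is (0.505,-0.0015) and triangulation gives (0.504,-0.001), so they agree. The tab yaw is about 18°. I'll descend and grip.

Call:
{"name": "carry_out", "arguments": {"plan": [[[0,0.0097,0],[0,0,0],0],[[0,0,0.03],[0,0,0],0],[[0,0,0.03],[0,0,0],0],[[0,0,0.02],[0,0,0],0],[[0,0,0.008],[0,0,0],0],[[0,0,0],[0,0,0],0],[[0,0,0],[0,0,0],255],[[0,0,0],[0,0,0],255],[[0,0,0],[0,0,0],255],[[0,0,0],[0,0,0],255],[[0,0,0],[0,0,0],255],[[0,0,0],[0,0,0],255]], "grip_force": 25}}

```text
time_s: 3.2
tcp_pos: [0.5047, 0.0006, 0.3172]
eef_rot: [-180.0, -0.1, 18.0]
contact_force: [-0.1, 0.3, -0.3]
gripper_width: 0.0531
```

Call:
{"name": "carry_out", "arguments": {"plan": [[[0,0,0],[0,0,0],255],[[0,0,0],[0,0,0],255],[[0,0,0],[0,0,0],255],[[0,0,0],[0,0,0],255],[[0,0,0],[0,0,0],255],[[0,0,0],[0,0,0],255]]}}

```text
time_s: 3.7
tcp_pos: [0.5046, 0.0006, 0.3166]
eef_rot: [180.0, 0.0, 18.1]
contact_force: [-0.0, -2.1, -0.1]
gripper_width: 0.0129
```

Call:
{"name": "carry_out", "arguments": {"plan": [[[0,0,0],[0,0,0],255],[[0,0,0],[0,0,0],255],[[0,0,0],[0,0,0],255],[[0,0,-0.005],[0,0,0],255],[[0,0,-0.01],[0,0,0],255],[[0,0,-0.015],[0,0,0],255],[[0,0,-0.02],[0,0,0],255],[[0,0,-0.025],[0,0,0],255],[[0,0,-0.025],[0,0,0],255],[[0,0,-0.025],[0,0,0],255],[[0,0,-0.015],[0,0,0],255],[[0,0,0],[0,0,0],255]]}}

```text
time_s: 4.7
tcp_pos: [0.5051, 0.0006, 0.4615]
eef_rot: [180.0, -0.4, 18.1]
contact_force: [1.0, 0.3, -0.6]
gripper_width: 0.0097
```

```bash
python3 - <<'E'
from h import *
delta((.5912,-.2656,.457),6.2)
s=r.get_state(); print(s["gripper_width"],s["contact_force"])
c=cal("wrist"); im=r.capture("wrist")
a=im[:,:,::-1]; cv2.imwrite("pics/w2.png",a)
S=r.capture("scene")[:,:,::-1]; cv2.imwrite("pics/s2.png",S)
cv2.imwrite("pics/w2c.png",np.hstack([cv2.resize(a,(400,300)),cv2.resize(S[100:310,180:460],(400,300))]))
np.savez("w2.npz",K=c[0],R=c[1],t=c[2])
E
```

```text
t 4.7 tcp [0.5051 0.0006 0.4615] rot [179.96  -0.4   18.07] shift [-0.0008  0.2798  0.0047] turnvec [-0.   -0.4  11.87]
0.009749240468760745 [ 1.02158023  0.32378672 -0.57262384]
```

View pics/w2c.png

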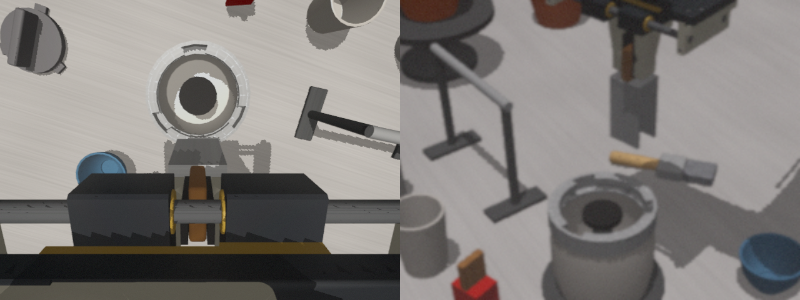

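The wiper is held upright: it is 9.7 mm wide in the jaws, its legs are clear of the jar, and the bar is seen at right. I'll carry it over the middle of the bar.

Call:
{"name": "carry_out", "arguments": {"plan": [[[0,0,0],[0,0.4,5.9],255],[[0,0,0],[0,0,5.9],255],[[0.0071,0.03,0],[0,0,0],255],[[0.0071,0.035,0],[0,0,0],255],[[0.0071,0.035,0],[0,0,0],255],[[0.0071,0.035,0],[0,0,0],255],[[0.0071,0.035,0],[0,0,0],255],[[0.0071,0.035,0],[0,0,0],255],[[0.0071,0.035,0],[0,0,0],255],[[0.0071,0.034,0],[0,0,0],255],[[0,0,0],[0,0,0],255],[[0,0,0],[0,0,0],255]]}}

```text
time_s: 5.8
tcp_pos: [0.5909, -0.2673, 0.4541]
eef_rot: [-179.9, -0.2, 6.1]
contact_force: [-0.1, 0.1, -1.2]
gripper_width: 0.0098
```

```bash
python3 - <<'E'
from h import *
delta((.5912,-.2656,.457),6.2)
s=r.get_state(); print(s["gripper_width"],s["contact_force"])
c=cal("wrist"); im=r.capture("wrist")
a=im[:,:,::-1]; cv2.imwrite("pics/w3.png",a)
S=r.capture("scene")[:,:,::-1]; cv2.imwrite("pics/s3.png",S)
cv2.imwrite("pics/w3c.png",np.hstack([cv2.resize(a,(440,330)),cv2.resize(S[60:225,150:330],(360,330))]))
np.savez("w3.npz",K=c[0],R=c[1],t=c[2])
E
```

```text
t 5.8 tcp [ 0.5909 -0.2673  0.4541] rot [-1.7986e+02 -1.7000e-01  6.0700e+00] shift [ 0.0005 -0.0017 -0.0029] turnvec [-0.14 -0.17 -0.13]
0.009794934355305726 [-0.06387979  0.11198867 -1.23750552]
```

View pics/w3c.png

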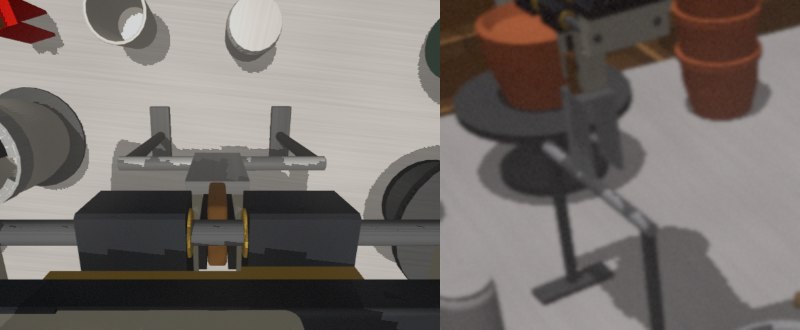

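The wrist view shows the bar level across the image from (172,236) to (476,236) in full-size pixels, so it is parallel to the strap. In the scene view the wiper's legs are above the bar. I'll check the offset by rays.

```bash
python3 - <<'E'
from h import *
d=np.load("w3.npz"); c=(d["K"],d["R"],d["t"]); im=cv2.imread("pics/w3.png").astype(int)
for p in[(171.6,235.6),(475.6,235.6)]: print(onz(c,p,.17).round(4))
g=cv2.cvtColor(im.astype(np.uint8),cv2.COLOR_BGR2GRAY)
for x in (200,225,400,430): print(x,g[220:252,x])
E
```

```text
[ 0.5828 -0.1699  0.17  ]
[ 0.6043 -0.3737  0.17  ]
200 [ 58  57  58  55  57  54  55  76 112 128 140 145 151 156 160 167 173 184
 186 114 113 110 109 107 105 100  97  98 113 121 123 122]
225 [ 68  69  67  66  67  66  68  75  85  92  95  98  99 101 104 108 110 113
 117 114 114 112 107 105 104 101  99  96 111 117 119 121]
400 [ 66  66  65  68  62  66  67  75  84  90  96  97  99 101 103 107 109 113
 117 113 113 109 107 105 102 101  95  98 126 123 121 122]
430 [ 52  55  52  50  50  53  67  86 113 129 141 145 151 156 161 166 170 176
 172 112 113 109 107 108 104 102  95  98 121 123 125 126]
```

Call:
{"name": "carry_out", "arguments": {"plan": [[[0.001,-0.002,0.01],[0,0,0],255],[[0,0,0.02],[0,0,0],255],[[0,0,0.02],[0,0,0],255],[[0,0,0.015],[0,0,0],255],[[0,0,0.01],[0,0,0],255],[[0,0,0.006],[0,0,0],255],[[0,0,0.003],[0,0,0],255],[[0,0,0],[0,0,0],255],[[0,0,0],[0,0,0],255]]}}

```text
time_s: 6.65
tcp_pos: [0.5925, -0.2631, 0.3736]
eef_rot: [-180.0, -0.5, 6.3]
contact_force: [0.0, -1.0, -0.8]
gripper_width: 0.01
```

Call:
{"name": "carry_out", "arguments": {"plan": [[[0,0,0.004],[0,0.5,0],255],[[0,0,0.003],[0,0,0],255],[[0,0,0.002],[0,0,0],255],[[0,0,0],[0,0,0],255],[[0,0,0],[0,0,0],255]]}}

```text
time_s: 7.07
tcp_pos: [0.5923, -0.2633, 0.3638]
eef_rot: [-179.9, -0.9, 6.2]
contact_force: [0.2, -1.0, -1.3]
gripper_width: 0.01
```

Call:
{"name": "carry_out", "arguments": {"plan": [[[0,0,0.001],[0,-0.9,0],255],[[0,0,0],[0,0,0],255],[[0,0,0],[0,0,0],200],[[0,0,0],[0,0,0],160],[[0,0,0],[0,0,0],100],[[0,0,0],[0,0,0],50],[[0,0,0],[0,0,0],50],[[0,0,0],[0,0,0],50],[[0,0,0],[0,0,0],50],[[0,0,0],[0,0,0],50]]}}

```text
time_s: 7.9
tcp_pos: [0.5924, -0.2633, 0.3627]
eef_rot: [-179.9, 0.0, 6.2]
contact_force: [-1.0, -0.0, 0.3]
gripper_width: 0.0578
```

Call:
{"name": "carry_out", "arguments": {"plan": [[[0,0,-0.01],[0,0,0],0],[[0,0,-0.02],[0,0,0],0],[[0,0,-0.03],[0,0,0],0],[[0,0,-0.03],[0,0,0],0],[[0,0,-0.01],[0,0,0],0],[[0,0,0],[0,0,0],0]]}}

```text
time_s: 8.4
tcp_pos: [0.5927, -0.2637, 0.4677]
eef_rot: [179.9, -0.4, 6.3]
contact_force: [0.7, 0.1, 0.5]
gripper_width: 0.0874
```

```bash
python3 - <<'E'
from h import *
delta((.5502,.2889,.45),0)
s=r.get_state(); print(s["gripper_width"],s["contact_force"])
a=r.capture("wrist")[:,:,::-1]; cv2.imwrite("pics/w4.png",a)
S=r.capture("scene")[:,:,::-1]; cv2.imwrite("pics/s4.png",S)
cv2.imwrite("pics/w4c.png",np.hstack([cv2.resize(a,(440,330)),cv2.resize(S[60:225,150:330],(360,330))]))
E
```

```text
t 8.4 tcp [ 0.5927 -0.2637  0.4677] rot [179.9   -0.37   6.26] shift [ 0.0179 -0.5539  0.0169] turnvec [ 0.07 -0.38  6.26]
0.08741432834305299 [0.68624364 0.13726435 0.45405356]
```

View pics/w4c.png

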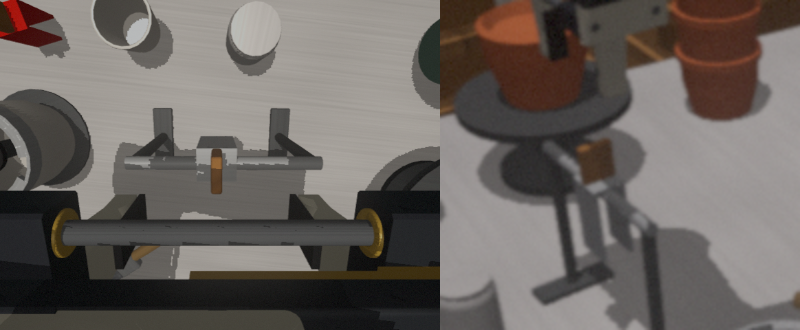

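The wiper hangs centred on the bar, with its tab at full-size (314,250) in the wrist view and a leg on each side in the scene view. Next I go above the cap.

Call:
{"name": "carry_out", "arguments": {"plan": [[[0,0,0],[0,-0.4,6.2],0],[[-0.003,-0.039,0],[0,0,0],0],[[-0.003,-0.039,0],[0,0,0],0],[[-0.003,-0.039,0],[0,0,0],0],[[-0.003,-0.039,0],[0,0,0],0],[[-0.003,-0.039,0],[0,0,0],0],[[-0.003,-0.039,0],[0,0,0],0],[[-0.003,-0.039,0],[0,0,0],0],[[-0.003,-0.039,0],[0,0,0],0],[[-0.003,-0.039,0],[0,0,0],0],[[-0.003,-0.039,0],[0,0,0],0],[[-0.003,-0.039,0],[0,0,0],0]]}}

```text
time_s: 9.5
tcp_pos: [0.5582, 0.1674, 0.4623]
eef_rot: [180.0, 0.5, 0.1]
contact_force: [0.2, 0.1, 1.0]
gripper_width: 0.0873
```

Call:
{"name": "carry_out", "arguments": {"plan": [[[-0.003,-0.039,0],[0,0,0],0],[[-0.003,-0.039,0],[0,0,0],0],[[-0.003,-0.039,0],[0,0,0],0],[[0,-0.006,0.035],[0,0,0],0],[[0,0,0.035],[0,0,0],0],[[0,0,0.035],[0,0,0],0],[[0,0,0.02],[0,0,0],0],[[0,0,0],[0,0,0],0],[[0,0,0],[0,0,0],0]]}}

```text
time_s: 10.25
tcp_pos: [0.5489, 0.2885, 0.3371]
eef_rot: [179.9, 0.6, 0.1]
contact_force: [0.4, -0.4, 0.9]
gripper_width: 0.0875
```

```bash
python3 - <<'E'
from h import *
delta((.5502,.2889,.195),0)
c=cal("wrist"); im=r.capture("wrist"); cv2.imwrite("pics/w5.png",im[:,:,::-1])
np.savez("w5.npz",K=c[0],R=c[1],t=c[2])
E
```

```text
t 10.25 tcp [0.5489 0.2885 0.3371] rot [1.7988e+02 5.5000e-01 6.0000e-02] shift [ 0.0027 -0.0007  0.1421] turnvec [0.12 0.55 0.06]
```

View pics/w5.png

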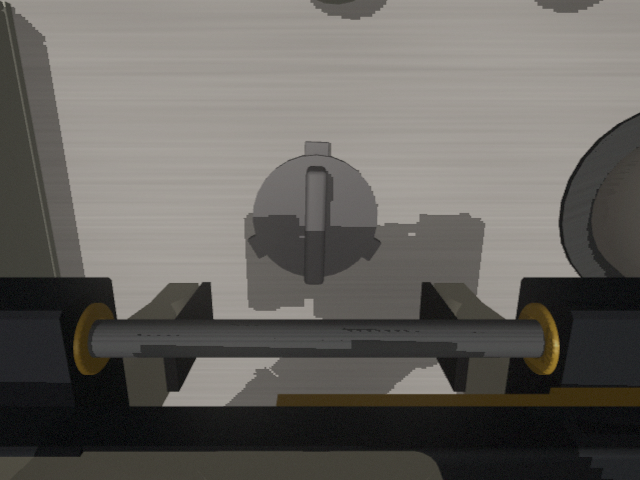

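The wrist view shows the cap disc centred at about (315,215) and the bar running vertically from (316,173) to (314,284). The lug at (317,148) is in line with the bar, so the cap yaw is about 0.

```bash
python3 - <<'E'
from h import *
np.set_printoptions(precision=4,suppress=True)
d=np.load("w5.npz"); c=(d["K"],d["R"],d["t"])
for p,z in [((316,173),.052),((314,284),.052),((315,228),.052),((253,215),.016),((378,215),.016),((317,142),.008),((251,250),.006),((378,252),.006)]: print(p,z,onz(c,p,z))
E
```

```text
(316, 173) 0.052 [0.5893 0.2874 0.052 ]
(314, 284) 0.052 [0.512  0.2888 0.052 ]
(315, 228) 0.052 [0.5525 0.2881 0.052 ]
(253, 215) 0.016 [0.5534 0.335  0.016 ]
(378, 215) 0.016 [0.5533 0.2403 0.016 ]
(317, 142) 0.008 [0.6068 0.2865 0.008 ]
(251, 250) 0.006 [0.5224 0.3394 0.006 ]
(378, 252) 0.006 [0.5206 0.2374 0.006 ]
```

Call:
{"name": "carry_out", "arguments": {"plan": [[[0.002,0.0005,0],[0,0.5,1],0],[[0,0,0.03],[0,0,0],0],[[0,0,0.03],[0,0,0],0],[[0,0,0.03],[0,0,0],0],[[0,0,0.025],[0,0,0],0],[[0,0,0.015],[0,0,0],0],[[0,0,0.004],[0,0,0],0],[[0,0,0],[0,0,0],0],[[0,0,0],[0,0,0],0]]}}

```text
time_s: 11.05
tcp_pos: [0.5521, 0.2888, 0.2062]
eef_rot: [-179.9, -0.2, -1.0]
contact_force: [-0.3, 0.9, 0.1]
gripper_width: 0.0875
```

Call:
{"name": "carry_out", "arguments": {"plan": [[[-0.001,0,0.007],[0,-0.1,0],0],[[0,0,0],[0,0,0],0],[[0,0,0],[0,0,0],255],[[0,0,0],[0,0,0],255],[[0,0,0],[0,0,0],255],[[0,0,0],[0,0,0],255],[[0,0,0],[0,0,0],255],[[0,0,0],[0,0,0],255],[[0,0,0],[0,0,0],255],[[0,0,0],[0,0,0],255],[[0,0,0],[0,0,0],255],[[0,0,0],[0,0,0],255]], "grip_force": 50}}

```text
time_s: 12.05
tcp_pos: [0.5503, 0.2883, 0.1974]
eef_rot: [-180.0, 0.0, -1.0]
contact_force: [0.8, -0.3, 0.1]
gripper_width: 0.0264
```

Call:
{"name": "carry_out", "arguments": {"plan": [[[0,0,0],[0,0,0],255],[[0,0,0],[0,0,0],255],[[0,0,0],[0,0,0],255],[[0,0,0],[0,0,0],255]]}}

```text
time_s: 12.38
tcp_pos: [0.5503, 0.2883, 0.1974]
eef_rot: [-180.0, 0.0, -0.9]
contact_force: [0.3, 0.1, -0.5]
gripper_width: 0.0142
```

```bash
python3 - <<'E'
from h import *
delta((.557,.0165,.40),22)
s=r.get_state(); print(s["gripper_width"],s["contact_force"])
E
```

```text
t 12.3833 tcp [0.5503 0.2883 0.1974] rot [-1.7996e+02  1.0000e-02 -9.5000e-01] shift [ 0.0112  0.2715 -0.2028] turnvec [ -0.04   0.   -22.95]
0.014215797444514396 [ 0.3361125   0.0840705  -0.46767748]
```

The cap is gripped, with an opening of 14.2 mm. Before carrying it I'll refine the jar centre and slot angle by sampling the rim in the stored wrist views.

```bash
python3 - <<'E'
from h import *
np.set_printoptions(precision=4,suppress=True)
from scipy.optimize import least_squares
for n in("w1","w2"):
    d=np.load(n+".npz"); c=(d["K"],d["R"],d["t"]); g=cv2.cvtColor(cv2.imread(f"pics/{n}.png"),cv2.COLOR_BGR2GRAY).astype(np.float32)
    g=cv2.GaussianBlur(g,(0,0),1)
    def polar(ctr,rs,th):
        P=np.array([[proj(c,(ctr[0]+q*np.cos(a),ctr[1]+q*np.sin(a),.13)) for q in rs] for a in th]).astype(np.float32)
        return cv2.remap(g,P[...,0],P[...,1],cv2.INTER_LINEAR)
    ctr=np.array([.557,.0165]); th=np.radians(np.arange(0,360,2))
    rs=np.arange(.042,.0565,.0003)
    for it in range(4):
        A=polar(ctr,rs,th); G=np.diff(A,axis=1); i=G.argmax(1); ok=(G.max(1)>8)
        pts=ctr+np.c_[np.cos(th),np.sin(th)]*rs[i][:,None]; pts=pts[ok]
        f=least_squares(lambda v:np.hypot(pts[:,0]-v[0],pts[:,1]-v[1])-v[2],[*ctr,.05],loss="soft_l1",f_scale=.0005); ctr=f.x[:2]
    print(n,"inner circle",f.x,ok.sum())
    t2=np.arange(0,360,3); B=polar(ctr,np.array([.053,.055,.057]),np.radians(t2)).mean(1)
    print([(int(a),int(b)) for a,b in zip(t2,B)])
E
```

```text
w1 inner circle [0.559  0.0176 0.0482] 172
[(0, 173), (3, 173), (6, 160), (9, 95), (12, 100), (15, 101), (18, 99), (21, 95), (24, 98), (27, 104), (30, 106), (33, 102), (36, 124), (39, 179), (42, 180), (45, 181), (48, 180), (51, 183), (54, 179), (57, 179), (60, 180), (63, 179), (66, 179), (69, 178), (72, 177), (75, 176), (78, 180), (81, 175), (84, 174), (87, 173), (90, 173), (93, 172), (96, 171), (99, 170), (102, 170), (105, 171), (108, 168), (111, 167), (114, 167), (117, 174), (120, 165), (123, 164), (126, 164), (129, 159), (132, 99), (135, 126), (138, 128), (141, 131), (144, 134), (147, 131), (150, 134), (153, 132), (156, 120), (159, 149), (162, 156), (165, 155), (168, 155), (171, 162), (174, 152), (177, 154), (180, 156), (183, 156), (186, 155), (189, 155), (192, 155), (195, 104), (198, 104), (201, 106), (204, 106), (207, 91), (210, 146), (213, 154), (216, 153), (219, 153), (222, 152), (225, 148), (228, 147), (231, 149), (234, 156), (237, 150), (240, 149), (243, 150), (246, 142), (249, 127), (252, 125), (255, 123), (258, 124), (261, 125), (264, 123), (267, 121), (270, 119), (273, 97
[... 1074 characters left out ...]
), (183, 119), (186, 98), (189, 93), (192, 92), (195, 91), (198, 92), (201, 92), (204, 93), (207, 93), (210, 96), (213, 99), (216, 112), (219, 122), (222, 147), (225, 160), (228, 177), (231, 178), (234, 183), (237, 178), (240, 178), (243, 178), (246, 176), (249, 143), (252, 142), (255, 140), (258, 142), (261, 146), (264, 146), (267, 144), (270, 143), (273, 141), (276, 137), (279, 180), (282, 181), (285, 181), (288, 184), (291, 187), (294, 182), (297, 183), (300, 184), (303, 188), (306, 184), (309, 185), (312, 185), (315, 195), (318, 187), (321, 187), (324, 188), (327, 191), (330, 192), (333, 189), (336, 190), (339, 192), (342, 197), (345, 192), (348, 193), (351, 194), (354, 201), (357, 195)]
```

Jar centre is (0.5569,0.0165), with inner radius 49.7 mm (50 expected). The slots are at 22, 142 and 262.5°, so the jar yaw is about 22.1°. I'll lift the cap and carry it over at a yaw of 22°.

Call:
{"name": "carry_out", "arguments": {"plan": [[[0,0,-0.01],[0,0,0],255],[[0,0,-0.025],[0,0,0],255],[[0,0,-0.035],[0,0,0],255],[[0,0,-0.035],[0,0,0],255],[[0,0,-0.035],[0,0,0],255],[[0,0,-0.035],[0,0,0],255],[[0,0,-0.015],[0,0,0],255],[[0,0,0],[0,0,-5.75],255],[[0,0,0],[0,0,-5.75],255],[[0,0,0],[0,0,-5.75],255],[[0,0,0],[0,0,-5.75],255],[[0,0,0],[0,0,0],255]]}}

```text
time_s: 13.38
tcp_pos: [0.5499, 0.2879, 0.3878]
eef_rot: [-180.0, 0.0, 22.3]
contact_force: [-0.0, -0.1, -2.5]
gripper_width: 0.0136
```

Call:
{"name": "carry_out", "arguments": {"plan": [[[-0.012,0.032,0],[0,0,0],255],[[-0.012,0.032,0],[0,0,0],255],[[-0.012,0.032,0],[0,0,0],255],[[-0.012,0.032,0],[0,0,0],255],[[-0.012,0.032,0],[0,0,0],255],[[-0.012,0.032,0],[0,0,0],255],[[-0.012,0.032,0],[0,0,0],255],[[-0.012,0.03,0],[0,0,0],255],[[0,0,0],[0,0,0],255],[[0,0,0],[0,0,0],255],[[0,0,0],[0,0,0],255]]}}

```text
time_s: 14.3
tcp_pos: [0.5565, 0.0164, 0.3875]
eef_rot: [-180.0, -0.0, 21.9]
contact_force: [0.3, 0.6, -2.7]
gripper_width: 0.0136
```

```bash
python3 - <<'E'
from h import *
delta((.5569,.0165,.335),22.1)
s=r.get_state(); print(s["gripper_width"],s["contact_force"],s["joints"])
c=cal("wrist"); im=r.capture("wrist"); cv2.imwrite("pics/w6.png",im[:,:,::-1])
np.savez("w6.npz",K=c[0],R=c[1],t=c[2])
E
```

```text
t 14.3 tcp [0.5565 0.0164 0.3875] rot [-1.7995e+02 -1.0000e-02  2.1870e+01] shift [0.0003 0.0001 0.0525] turnvec [-0.05 -0.01 -0.23]
0.013597610519907533 [ 0.26627272  0.6060462  -2.74528205] [ 2.18240282e+01  1.01653663e+01 -1.58538673e+01 -5.47558731e-02
 -6.39663229e+01  9.00670534e+01]
```

View pics/w6.png

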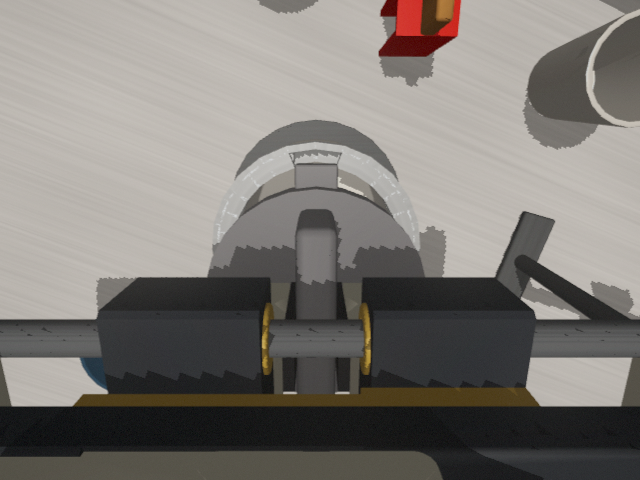

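The wrist view shows the lug at (316,176) in line with the slot at (316,157), and the bar is vertical. I'll check the lug's radius from the tool axis.

```bash
python3 - <<'E'
from h import *
d=np.load("w6.npz"); c=(d["K"],d["R"],d["t"])
for p,z in(((316.5,164),.198),((315.5,151),.13)):
    q=onz(c,p,z)[:2]; 
    for o in ((.5565,.0164),(.5569,.0165)): v=q-o; print(p,np.hypot(*v).round(4),np.degrees(np.arctan2(v[1],v[0])).round(1))
E
```

```text
(316.5, 164) 0.0572 21.4
(316.5, 164) 0.0568 21.5
(315.5, 151) 0.0586 21.9
(315.5, 151) 0.0582 22.0
```

Call:
{"name": "carry_out", "arguments": {"plan": [[[0,0,0.015],[0,0,-0.2],255],[[0,0,0.02],[0,0,0],255],[[0,0,0.01],[0,0,0],255],[[0,0,0.006],[0,0,0],255],[[0,0,0],[0,0,0],255],[[0,0,0],[0,0,0],255]]}}

```text
time_s: 14.85
tcp_pos: [0.5569, 0.0172, 0.3365]
eef_rot: [-180.0, 0.0, 22.3]
contact_force: [0.5, -0.2, -2.2]
gripper_width: 0.0135
```

The lug radius is 57 mm (56.5 expected) and the angle matches the slot. I'll lower it in.

Call:
{"name": "carry_out", "arguments": {"plan": [[[0,0.0005,0.006],[0,0,0],255],[[0,0,0.005],[0,0,0],255],[[0,0,0.004],[0,0,0],255],[[0,0,0.003],[0,0,0],255],[[0,0,0.002],[0,0,0],255],[[0,0,0],[0,0,0],255],[[0,0,0],[0,0,0],255]]}}

```text
time_s: 15.43
tcp_pos: [0.5568, 0.0162, 0.3165]
eef_rot: [-180.0, 0.0, 22.2]
contact_force: [0.4, -0.3, -2.2]
gripper_width: 0.0139
```

Underside is now at about 0.119, level with the pad, and nothing has jammed. I'll push it down.

Call:
{"name": "carry_out", "arguments": {"plan": [[[0,0,0.002],[0,0,0],255],[[0,0,0.002],[0,0,0],255],[[0,0,0.002],[0,0,0],255],[[0,0,0.001],[0,0,0],255],[[0,0,0],[0,0,0],255],[[0,0,0],[0,0,0],255]]}}

```text
time_s: 15.93
tcp_pos: [0.557, 0.0163, 0.3095]
eef_rot: [-180.0, -0.0, 22.3]
contact_force: [-1.6, -0.7, 3.4]
gripper_width: 0.0138
```

The pad pushes back with about 6 N and the underside is at 0.112, below the flange. I'll turn clockwise.

Call:
{"name": "carry_out", "arguments": {"plan": [[[0,0,0],[0,0,4],255],[[0,0,0],[0,0,5],255],[[0,0,0],[0,0,5],255],[[0,0,0],[0,0,5],255],[[0,0,0],[0,0,5],255],[[0,0,0],[0,0,5],255],[[0,0,0],[0,0,0],255],[[0,0,0],[0,0,0],255]]}}

```text
time_s: 16.6
tcp_pos: [0.5574, 0.0164, 0.3097]
eef_rot: [-179.9, -0.1, -6.6]
contact_force: [1.1, -0.7, 4.3]
gripper_width: 0.0137
```

Call:
{"name": "carry_out", "arguments": {"plan": [[[0,0,0],[0,0,5],255],[[0,0,0],[0,0,5],255],[[0,0,0],[0,0,4],255],[[0,0,0],[0,0,2],255],[[0,0,0],[0,0,1],255],[[0,0,0],[0,0,0],255],[[0,0,0],[0,0,0],255]]}}

```text
time_s: 17.18
tcp_pos: [0.5568, 0.0164, 0.3095]
eef_rot: [-180.0, 0.0, -23.5]
contact_force: [-2.0, 0.5, 5.4]
gripper_width: 0.0138
```

```bash
python3 - <<'E'
from h import *
s=r.get_state(); print({k:s[k] for k in("tcp_pos","eef_rot","contact_force","moment","gripper_width")})
E
```

```text
{'tcp_pos': array([0.55680173, 0.01640981, 0.30946452]), 'eef_rot': array([-1.79976193e+02,  1.78125043e-02, -2.35169058e+01]), 'contact_force': array([-1.98647262,  0.50740229,  5.37906006]), 'moment': array([0.32842461, 0.83393581, 0.90113444]), 'gripper_width': 0.013751311758895587}
```

The yaw is -23.5° against a home of about -23°, and the moment is rising, so it is at the stop. One more degree to confirm, then ease off, let up and release.

Call:
{"name": "carry_out", "arguments": {"plan": [[[0,0,0],[0,0,1],255],[[0,0,0],[0,0,0],255],[[0,0,0],[0,0,0],255]]}}

```text
time_s: 17.43
tcp_pos: [0.5568, 0.0165, 0.3095]
eef_rot: [-180.0, 0.0, -24.5]
contact_force: [-2.9, 0.2, 5.3]
gripper_width: 0.0139
```

```bash
python3 - <<'E'
from h import *
s=r.get_state(); print({k:s[k] for k in("tcp_pos","eef_rot","contact_force","moment","gripper_width")})
E
```

```text
{'tcp_pos': array([0.55680052, 0.01645504, 0.30945207]), 'eef_rot': array([-1.79984862e+02,  1.89922969e-02, -2.44852397e+01]), 'contact_force': array([-2.86477497,  0.1639103 ,  5.2689842 ]), 'moment': array([0.33004261, 0.84221941, 1.18040481]), 'gripper_width': 0.013919925209687998}
```

Call:
{"name": "carry_out", "arguments": {"plan": [[[0,0,0],[0,0,1.5],255],[[0,0,0],[0,0,0],255],[[0,0,0],[0,0,0],255]]}}

```text
time_s: 17.68
tcp_pos: [0.5569, 0.0165, 0.3095]
eef_rot: [-180.0, 0.0, -26.0]
contact_force: [-1.6, 0.8, 5.9]
gripper_width: 0.014
```

```bash
python3 - <<'E'
from h import *
s=r.get_state(); print({k:s[k] for k in("tcp_pos","eef_rot","contact_force","moment","gripper_width")})
E
```

```text
{'tcp_pos': array([0.5568542 , 0.0164718 , 0.30949837]), 'eef_rot': array([-1.79985479e+02,  8.78278470e-03, -2.59686284e+01]), 'contact_force': array([-1.57558528,  0.79277113,  5.86355428]), 'moment': array([0.27928975, 0.72865392, 1.30524293]), 'gripper_width': 0.014001876400766772}
```

The moment levels off at 1.3 N m and the jaws are being pried open, so the cap is at its stop. I'll ease back, let it rise and release.

Call:
{"name": "carry_out", "arguments": {"plan": [[[0,0,0],[0,0,-1.5],255],[[0,0,-0.001],[0,0,0],255],[[0,0,-0.001],[0,0,0],255],[[0,0,0],[0,0,0],255],[[0,0,0],[0,0,0],200],[[0,0,0],[0,0,0],100],[[0,0,0],[0,0,0],0],[[0,0,0],[0,0,0],0],[[0,0,0],[0,0,0],0],[[0,0,0],[0,0,0],0],[[0,0,0],[0,0,0],0],[[0,0,0],[0,0,0],0]]}}

```text
time_s: 18.68
tcp_pos: [0.5568, 0.0162, 0.3113]
eef_rot: [-180.0, 0.0, -24.8]
contact_force: [-0.8, -1.1, 0.3]
gripper_width: 0.06
```

Call:
{"name": "carry_out", "arguments": {"plan": [[[0,0,-0.01],[0,0,0],0],[[0,0,-0.02],[0,0,0],0],[[0,0,-0.03],[0,0,0],0],[[0,0,-0.03],[0,0,0],0],[[0,0,-0.02],[0,0,0],0],[[0,0,0],[0,0,0],0],[[0,0,0],[0,0,0],0]]}}

```text
time_s: 19.27
tcp_pos: [0.5569, 0.0162, 0.4233]
eef_rot: [-179.8, -0.1, -24.7]
contact_force: [0.0, 0.2, -0.5]
gripper_width: 0.0878
```

```bash
python3 - <<'E'
from h import *
s=r.get_state(); print(s["time_s"],s["tcp_pos"],s["eef_rot"],s["gripper_width"])
c=cal("wrist"); a=r.capture("wrist")[:,:,::-1]; cv2.imwrite("pics/w7.png",a)
np.savez("w7.npz",K=c[0],R=c[1],t=c[2])
S=r.capture("scene")[:,:,::-1]
cv2.imwrite("pics/w7c.png",np.hstack([cv2.resize(a,(440,330)),cv2.resize(S[110:325,160:394],(360,330))]))
E
```

```text
19.2667 [0.55691482 0.01620227 0.4233435 ] [-1.79827355e+02 -1.18562546e-01 -2.47499926e+01] 0.08776942548089835
```

View pics/w7c.png

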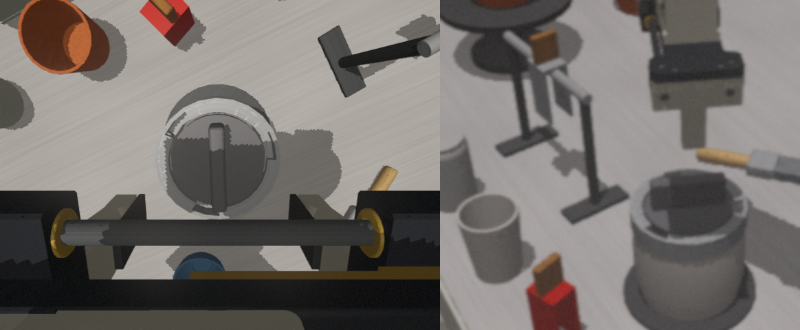

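The cap sits flush in the collar. The bar runs from (216,125) to (218,210), which gives a yaw of about -23.4° against a home of -23°. The slots are empty, and the wiper still hangs on the bar. I'll hand it in.

```bash
python3 -c "
from plant import r
print(r.close_job())"
```

```text
the job is handed in; nothing more can be done
None
```

The wiper hangs over the middle of the rack's bar and the cap is locked on the jar. I handed the job in at about 19 s of the 64 s allowed; the interface reports no verdict.

- **Wiper:** I lifted it off the rim by its tab and hung it with one leg on each side of the bar. It was still hanging there in the last picture.
- **Cap:** I lowered it into the slots at 22° and pushed it down; the pad pushed back with about 6 N. I then turned it clockwise until the moment levelled off near 1.3 N m, and let go.
- **Last check of the cap:** its disc looked flush with the rim and level, and its grip bar was at about -23.4° against a locked position of about -23°. I judged level by eye only.
- **Clearance:** the gripper is open and about 11 cm above the cap. No collisions showed in the pictures or forces, but I did not measure whether the bystanders had shifted.
- **Disagreements:**
  - The first wrist view put the jar centre about 2 mm off the second, with an inner radius of 48.2 mm where 50 was expected. I used the second, which gave 49.7 mm.
  - One small tilt correction had the wrong sign at first, and I fixed it before letting go of the wiper.

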